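# Reset the tripped breaker and switch the bench power back on

### The arm

A 6-joint arm with a two-finger parallel gripper is mounted at the origin on the work surface. World frame = base frame: x ahead of the robot, y to its left, z up, the work surface at z = 0. Lengths are in m, angles in degrees, forces in N, time in s.
With the tool pointing down it reaches from about 0.3 to 0.75 m from the base axis. Payload 8.5 kg.
Tool frame: the origin (TCP) lies at the very end of the fingers, on their centre line; the grasp point (between the pads) lies env.pinch_z behind it (env.pinch_z is the distance from the TCP to the grasp point, in m); z points along the fingers, y is the line along which they close (so a half turn about z gives the same grasp; the last joint's range is limited). The gripper opens to 85 mm and grips with 20 to 120 N. Pads are 22 mm wide; open, the fingers measure 114 mm over their backs; the gripper's body (76 mm by 85 mm) begins 54 mm behind the grasp point. The pads swing forward as they close: fully open they stand 13 mm farther back than shut.
Start: joints at [63.982, 21.807, 74.336, -0, 83.858, -12.336], TCP at [0.13, 0.534, 0.231] pointing down, gripper open.
Joint ranges: [-178.18, 178.18], [-50.72, 133.34], [12.68, 142.11], [-81.47, 261.47], [9.98, 163.14], [-165.26, 165.26]. Speed limits (degrees/s): [136.94, 136.94, 180, 180, 180, 180].

### API

Orientations are given as a 3x3 rotation matrix whose columns are the frame's x, y, z axes.
In Python, from rig import telemetry, get_image, env gives the robot as it stands. The module is installed in compiled form; this text tells all that it offers.
- The arm moves only by the tool apply_moves, never from a script. Its argument "series" is a list of rows, each a list of 7 numbers: the shift along the tool's x, y, z in mm, then the turn, a rotation vector about the tool's x, y, z in degrees, then the opening, from 0 (shut) to 1 (fully open). A call has 1 to 12 rows; each row shifts and turns the commanded pose from where the row before left it, along the tool's axes as they then stand; what a row does not reach is not made up. A row lasts 1/8 s, in which the tool goes at most 62.5 mm and 10.7 degrees, less where a joint would pass 70% of its speed; a pose out of reach is approached as far as the arm can. A call with a gripper value outside its range is refused whole. The fingers move at their own pace and stop on an object; "grip_force" is the grip in N (left out, the last holds). Time passes only in rows, so rows that do not move let the fingers close. It gives the time, the measured TCP pose, the force, the opening and the grip force at its end, in the units of the state.
- telemetry.observe(): the state, without advancing time (a new reading comes with each control period).
- get_image(name): name is "scene" or "top" or "wrist"; returns a dict with "frame" (384x512x3 uint8, red, green, blue), "z_map" (384x512 float32, m along the optical axis (not along the pixel's ray), 0 where there is no reading), "vertical_fov" (degrees; the focal length in pixels is half the picture's height over the tangent of half this angle, whatever the lens; pixels are square), "cx", "cy" (the principal point, pixels), "eye" and "attitude" of the camera in the world; the wrist camera has in their place "mount" (4x4, takes a point from camera to tool coordinates, whose origin is the TCP and whose axes are the flange's). Camera axes: x right, y up, looking along -z (the intrinsics and any distortion apply to the point x, -y, -z); pixel columns grow to the right and rows downward; lengths in m; the calibration is good to about 2 mm. A picture is of the moment at which its call begins: read the wrist's pose just before it.
- env.close_job(): hands the job in; it is judged then, once.
The state is a dict: "time_s": time; "q": joint angles; "qvel": joint speeds; "joint_efforts": joint torques, N m; "position": TCP position; "tool_rot": TCP orientation; "ft_force": force on the tool from outside, world axes, zero at the start; "wrist_torque": the same for the moment, N m; "grip_width": finger opening in m; "gripper_force": force on a finger pad.
Only numpy, scipy, OpenCV 4.12 (cv2) and the standard library are available. Lean on these libraries where they do the work, as an engineer would, in place of code of your own. Each camera call takes 0.05 s, during which the arm holds its last target. There are 200 camera calls.

### The job

The bench supply has cut out. With the fingertips, gently press the one breaker button that has popped out (white band showing) fully home so that it stays in, then press the green ON button right down and let it spring back, and withdraw. Touch no other breaker, nor the red stop mushroom, nor the rest of the box, and leave the loose things on the mat where they are.

Things in the scene. Friction and masses are not known exactly. Their poses are not given: they have to be found in the camera images.
- power_box: The bench power box on the green mat, fixed: grey, pale top panel, 200 (its x) x 350 (its y) mm, panel 65 mm above the mat. Origin: centre of its underside. On the panel, in its frame: four white outlets, 50 mm square, 3 mm high, at x +60 mm; four breakers 55 mm apart at x 0; green ON button at x -48, y +118; red stop mushroom on a yellow square at x +50, y +118.
- button_a (a joint): Button travel (m) of breaker a, the one that has TRIPPED: about 0 = popped out, its white band showing, its cap 20 mm above the panel; 0.010 = fully in, band hidden, cap 10 mm above the panel, against a hard stop. It takes a steady push of about 4 N straight down all the way and stays where it is left.
- cap_a (a point): Centre of the top face of the tripped breaker's cap: a round black button, 16 mm across, with a 10 mm white band below the cap. It goes down with the button. It stands in a fixed steel collar of 25 mm diameter whose top is 6 mm above the panel. Any of the four breaker places may be the tripped one.
- on_button (a joint): Travel (m) of the green ON button: 0 = out, 0.005 = right down on its hard stop. Springs back; needs 2 N to start and about 5 N at the bottom.
- on_top (a point): Centre of the top face of the green ON button: 22 mm across, its top 15 mm above the panel when out, moving straight down with the button; fixed steel bezel round it 30 mm across and 6 mm high.
- stop_base: The red mushroom stop button on its yellow square, to be left alone. Origin: centre of its foot on the panel. The red head is 40 mm across and its top is 34 mm above the panel.
- stop_button (a joint): Travel (m) of the red stop mushroom: 0 = out, 0.005 = pressed.
- spray_can: Loose contact-cleaner can with a blue label, standing upright on the mat beside the box's +y end: 52 mm diameter, 140 mm tall. Origin at the centre of its foot.
- screw_jar: Loose amber jar with a black lid, standing on the mat in front of (robot side of) the box: 48 mm diameter, 50 mm tall. Origin at the centre of its foot.
- screwdriver: Loose screwdriver lying on the mat in front of the box, 170 mm long, roughly along the box's y, under 40 mm high. Origin at about its middle, on the mat; its own x axis runs along the shaft to the tip.
- relay: Loose relay module, black with aluminium cooling fins, on the mat beside the box's -y end: 70 x 50 x 38 mm. Origin at the centre of its underside.
- breaker_b: Breaker b, not tripped, to be left alone: the same steel collar (25 mm across, 6 mm high) and black 16 mm cap, but already fully in, cap top 10 mm above the panel. Origin: centre of its foot on the panel.
- button_b (a joint): Button travel (m) of breaker b: starts at about 0.010 (fully in).
- breaker_c: Breaker c, not tripped, to be left alone: the same steel collar (25 mm across, 6 mm high) and black 16 mm cap, but already fully in, cap top 10 mm above the panel. Origin: centre of its foot on the panel.
- button_c (a joint): Button travel (m) of breaker c: starts at about 0.010 (fully in).
- breaker_d: Breaker d, not tripped, to be left alone: the same steel collar (25 mm across, 6 mm high) and black 16 mm cap, but already fully in, cap top 10 mm above the panel. Origin: centre of its foot on the panel.
- button_d (a joint): Button travel (m) of breaker d: starts at about 0.010 (fully in).
- breaker_a: Breaker a, the TRIPPED one, as a whole (collar and button). Origin: centre of its foot on the panel.
- on_base: The green ON button's fixed bezel. Origin: centre of its foot on the panel.

How it is judged (in metres and radians):
On the way, in this order (a step that is already met when the one before it is completed fails the run):
1. the popped-out breaker button is pressed fully home (value of joint button_a above 0.0085 m), for 0.2 s.
2. the green ON button is pressed right down (value of joint on_button above 0.0038 m), for 0.1 s.
At the end, for the whole second after the job is handed in: The tripped breaker's button is in by at least 8.5 of its 10 mm and stays there, the green ON button has sprung back (within 1 mm), the other three breakers are still in, the stop mushroom is out, and the four loose things are within 10 mm of where they began (value of joint button_a above 0.0085 m and value of joint each of on_button, stop_button below 0.001 m and value of joint each of button_b, button_c, button_d above 0.009 m and distance of each of spray_can, screw_jar, screwdriver, relay from where it was at the start of the episode below 0.01 m); the robot touches nothing.
It fails at once if the ON button is pressed while the breaker is still out (value of joint on_button above 0.002 m and value of joint button_a below 0.0085 m).
It fails at once if a breaker that had not tripped, or the red stop mushroom, is touched (contact force between any of the fingers, the arm and breaker_b above 0.5 N or contact force between any of the fingers, the arm and breaker_c above 0.5 N or contact force between any of the fingers, the arm and breaker_d above 0.5 N or contact force between any of the fingers, the arm and stop_base above 0.5 N).
It fails at once if the rest of the box is touched (contact force between any of the fingers, the arm and power_box above 1 N).
It fails at once if the breaker or the ON button is pressed harder than 40 N (contact force between any of the fingers, the arm and breaker_a above 40 N or contact force between any of the fingers, the arm and on_base above 40 N).
It fails at once if a loose thing is shifted, lifted or knocked over (distance of any of spray_can, screw_jar, screwdriver, relay from where it was at the start of the episode above 0.01 m or angle between any of spray_can, screw_jar, relay's own z axis and vertical above 0.35 rad).
It also fails if it takes over 42 s, if anything falls off the work surface, if the arm or the gripper's body presses on something with over 40 N, if the wrist force passes 120 N, or if a joint passes its speed limit or range.

## Working session

There is one attempt and no reset: what is moved stays moved. The work goes in short steps, Python scripts to look and compute and a tool call to move; the robot and the scene stay as the last step left them, time stands still between calls to the robot, and variables do not carry over. Pictures are saved under pics/ and viewed, at most 10 in all, crops included, and the job is handed in when it is done.

Besides the shell and the picture viewer there is one more tool, called after "Request:" as name(argument=value, ...), one argument or row to a line, values as JSON. apply_moves: Moves the arm, as the interface text tells. Its arguments: {"type":"object","properties":{"series":{"type":"array"},"grip_force":{"type":"number"}},"required":["series"]}

```bash
mkdir -p pics
cat > h.py <<'E'
import numpy as np, cv2
from rig import telemetry, get_image, env
def grab(n):
    s=telemetry.observe(); im=get_image(n); np.savez(f'{n}.npz',pos=s['position'],rot=s['tool_rot'],**im); return im,s
def world(im,u,v,s=None,z=None,plane=None):
    f=192/np.tan(np.radians(im['vertical_fov'])/2)
    d=np.array([(u-im['cx'])/f,-(v-im['cy'])/f,-1.])
    if 'eye' in im: R=np.array(im['attitude']);e=np.array(im['eye'])
    else:
        M=np.array(im['mount']);Rt=np.array(s['tool_rot']);R=Rt@M[:3,:3];e=Rt@M[:3,3]+np.array(s['position'])
    w=R@d
    if plane is not None: return e+w*(plane-e[2])/w[2]
    return e+w*(im['z_map'][int(v),int(u)] if z is None else z)
E
python3 - <<'E'
from h import *
for n in('top','scene','wrist'):
    im,s=grab(n); print(n,{k:v for k,v in im.items() if k not in('frame','z_map')})
    cv2.imwrite(f'pics/{n}0.png',cv2.resize(im['frame'][...,::-1],(800,600)))
print(s,env.pinch_z)
E
```

```text
top {'vertical_fov': 46.42554110886316, 'cx': 257.7803526007067, 'cy': 179.51086946868355, 'eye': array([0.35080342, 0.03687286, 1.28446298]), 'attitude': array([[-2.40574609e-03,  9.83867604e-01, -1.78881945e-01],
       [-9.99958496e-01, -7.94934817e-04,  9.07601728e-03],
       [ 8.78739989e-03,  1.78896356e-01,  9.83828682e-01]])}
scene {'vertical_fov': 47.991659600125686, 'cx': 257.92150425837195, 'cy': 193.48274177318368, 'eye': array([1.03695165, 0.35790825, 0.83336662]), 'attitude': array([[-0.54020658, -0.66184887,  0.51974314],
       [ 0.84152533, -0.42739804,  0.33040284],
       [ 0.00346045,  0.6158628 ,  0.78784582]])}
wrist {'vertical_fov': 66.58743157764133, 'cx': 252.62607961100778, 'cy': 189.59170046060737, 'mount': array([[-1.71047079e-03,  9.55529775e-01,  2.94889680e-01,
         7.51796431e-02],
       [ 9.99997933e-01,  1.95848614e-03, -5.45711091e-04,
         4.57281674e-04],
       [-1.09898055e-03,  2.94888137e-01, -9.55531150e-01,
        -1.43292912e-01],
       [ 0.00000000e+00,  0.00000000e+00,  0.00000000e+00,
         1.00000000e+00]])}
{'time_s': 0.1, 'q': array([ 6.39817452e+01,  2.18369816e+01,  7.43779624e+01,  5.62871915e-04,
        8.38574953e+01, -1.23340335e+01]), 'qvel': array([-0.08865087, -0.12498434, -0.24027185,  0.0384143 , -0.02484396,
        0.05470057]), 'joint_efforts': array([ 3.54437878e-03, -4.49214900e+01, -2.31658798e+01, -1.57275049e-04,
        3.60832179e-03, -1.83596319e-05]), 'position': array([0.12998491, 0.53416168, 0.23078932]), 'tool_rot': array([[-9.71613977e-01,  2.36571262e-01, -5.63373671e-04],
       [ 2.36571768e-01,  9.71613358e-01, -1.13188681e-03],
       [ 2.79609493e-04, -1.23303535e-03, -9.99999201e-01]]), 'ft_force': array([ 0.49529327, -0.34052714,  0.3634222 ]), 'wrist_torque': array([-0.0515636 , -0.02999938,  0.04046889]), 'gripper_force': 0.0, 'grip_width': 0.08535786345830414} 0.0187
```

View pics/top0.png

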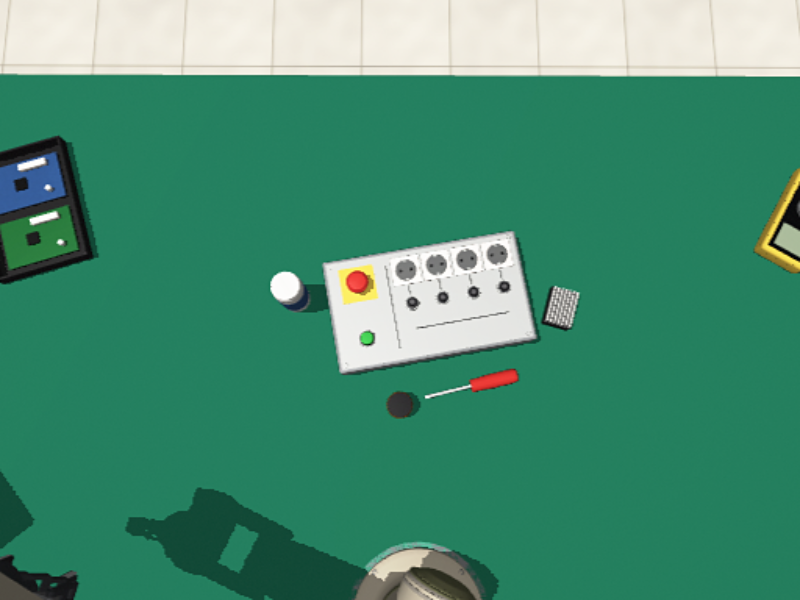

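View pics/scene0.png

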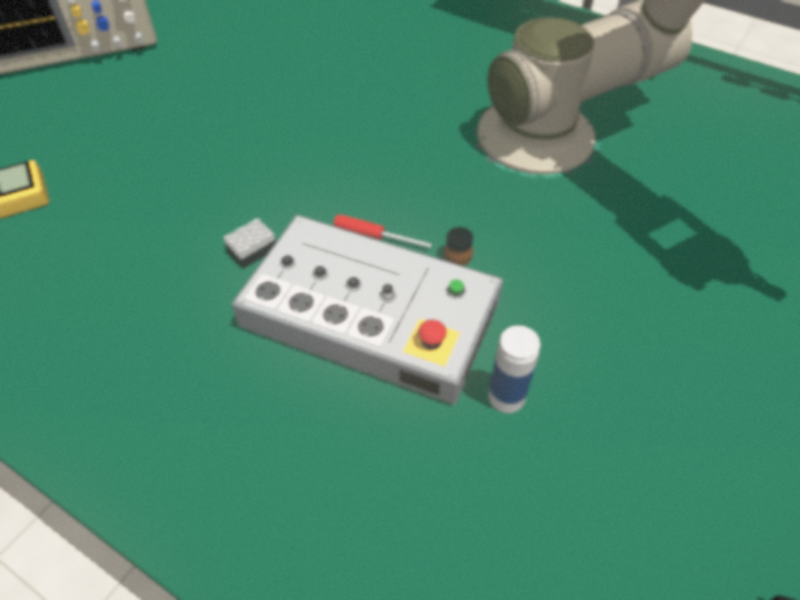

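The top view shows the box at about (430,300). The breaker nearest the mushroom, at (412,302), looks popped out; the scene view shows a white band at (387,292). I'll take an enlarged crop and measure.

Run:
```python
from h import *
im=dict(np.load('top.npz'))
c=im['frame'][140:245,200:350,::-1]
cv2.imwrite('pics/crop.png',cv2.resize(c,(750,525),interpolation=cv2.INTER_CUBIC))
k=.64
P={'mush':(357,281,.099),'on':(367,338,.08),'b1':(412,302,.085),'b2':(443,297,.075),'b3':(474,292,.075),'b4':(504,286,.075),
'c1':(324,264,.065),'c2':(514,232,.065),'c3':(537,340,.065),'c4':(342,373,.065)}
for n,(u,v,z) in P.items(): print(n,world(im,u*k,v*k).round(4),world(im,u*k,v*k,plane=z).round(4))
print(world(im,300*k,450*k))
```

```text
mush [0.5654 0.1047 0.0997] [0.5655 0.1047 0.099 ]
on [0.4691 0.0877 0.08  ] [0.4691 0.0877 0.08  ]
b1 [0.5306 0.01   0.0876] [0.531  0.0099 0.085 ]
b2 [ 0.5414 -0.0447  0.0743] [ 0.5413 -0.0446  0.075 ]
b3 [ 0.5497 -0.0989  0.0774] [ 0.5501 -0.0991  0.075 ]
b4 [ 0.5609 -0.1523  0.0739] [ 0.5607 -0.1521  0.075 ]
c1 [0.602  0.1654 0.0671] [0.6024 0.1656 0.065 ]
c2 [ 0.662  -0.1752  0.0608] [ 0.6609 -0.1745  0.065 ]
c3 [ 0.4731 -0.2225 -0.0035] [ 0.4666 -0.2087  0.065 ]
c4 [0.4101 0.1312 0.0635] [0.41   0.1311 0.065 ]
[ 0.27679441  0.20949304 -0.00163038]
```

View pics/crop.png

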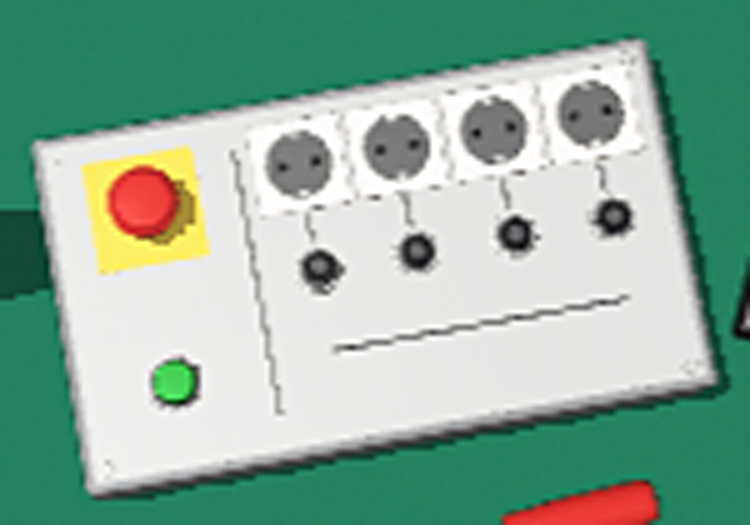

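Crop: the tripped cap is at (319,265), its pale band and shadow are visible below it, and ON is at (175,381). The tripped breaker is at about (0.531, 0.010, 0.085) and ON at (0.469, 0.088, 0.080), with box yaw about 10.5°. The spacings agree with the ones given. Next I move above the box with the fingers shut.

Request:
apply_moves(
  series=[
    [-40,-33.5,0,0,0,0,0],
    [-40,-33.5,0,0,0,0,0],
    [-40,-33.5,0,0,0,0,0],
    [-40,-33.5,0,0,0,0,0],
    [-40,-33.5,0,0,0,0,0],
    [-40,-33.5,0,0,0,0,0],
    [-40,-33.5,0,0,0,0,0],
    [-40,-33.5,0,0,0,0,0],
    [-40,-33.5,0,0,0,0,0],
    [-40,-33.5,0,0,0,0,0],
    [-40,-33.5,0,0,0,0,0],
    [-40,-33.5,0,0,0,0,0],
  ],
  grip_force=30,
)

```text
time_s: 1.65
position: [0.5021, 0.0287, 0.2312]
tool_rot: [[-0.972, 0.237, -0.0], [0.237, 0.972, 0.0], [0.0, 0.0, -1.0]]
ft_force: [0.6, 0.5, -0.3]
grip_width: -0.0006
gripper_force: 0.0
```

Request:
apply_moves(
  series=[
    [0,0,0,0,0,0,0],
    [0,0,0,0,0,0,0],
    [0,0,0,0,0,0,0],
  ],
)

```text
time_s: 2.02
position: [0.5008, 0.0312, 0.2315]
tool_rot: [[-0.972, 0.235, -0.0], [0.235, 0.972, 0.0], [0.0, 0.0, -1.0]]
ft_force: [0.3, 0.2, -0.5]
grip_width: -0.0
gripper_force: 0.0
```

Run:
```python
from h import *
im,s=grab('wrist')
cv2.imwrite('pics/w1.png',cv2.resize(im['frame'][...,::-1],(800,600),interpolation=cv2.INTER_CUBIC))
print(s['position'],s['tool_rot'],s['ft_force'],s['grip_width'])
```

```text
[0.50080153 0.03120345 0.23145601] [[-9.71938508e-01  2.35235052e-01 -7.85999390e-05]
 [ 2.35235040e-01  9.71938504e-01  1.42271656e-04]
 [ 1.09861588e-04  1.19789841e-04 -9.99999987e-01]] [ 0.30230539  0.21922048 -0.54971799] -2.3832238255756214e-05
```

View pics/w1.png

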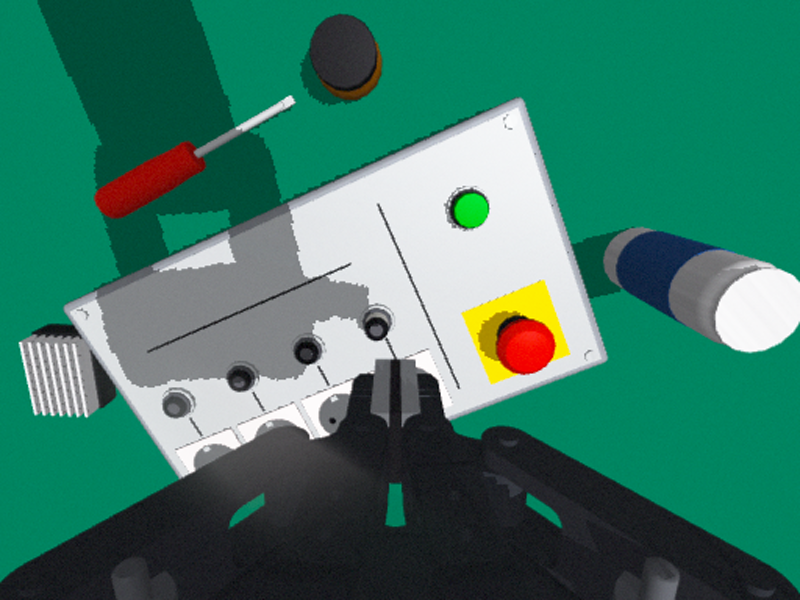

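The wrist view shows the tripped cap at about (377,328) with its white band, ON at (471,209), and the fingertips shut at (397,362). I'll refine with an enlarged crop.

Run:
```python
from h import *
im=dict(np.load('wrist.npz')); s={'position':im['pos'],'tool_rot':im['rot']}
c=im['frame'][110:240,215:335,::-1]
cv2.imwrite('pics/w1c.png',cv2.resize(c,(552,598),interpolation=cv2.INTER_CUBIC))
for u,v,z in((377,328,.085),(471,209,.08)):
    print(world(im,u*.64,v*.64,s),world(im,u*.64,v*.64,s,plane=z))
```

```text
[0.53324689 0.01166547 0.08659732] [0.53383111 0.01145679 0.085     ]
[0.47115197 0.08908188 0.08066965] [0.47125057 0.08917243 0.08      ]
```

View pics/w1c.png

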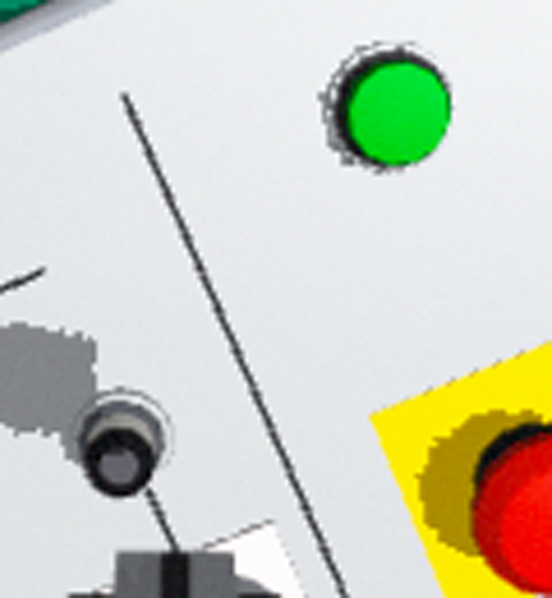

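The crop puts the cap top centre at (119,463), so wrist and top measurements agree within about 2 mm. Targets: breaker (0.5325, 0.011), ON (0.470, 0.0885).

Request:
apply_moves(
  series=[
    [-18,-6,0,0,0,0,0],
    [-17.6,-6.2,0,0,0,0,0],
    [0,0,40,0,0,0,0],
    [0,0,40,0,0,0,0],
    [0,0,35,0,0,0,0],
    [0,0,12,0,0,0,0],
    [0,0,5,0,0,0,0],
    [0,0,0,0,0,0,0],
    [0,0,0,0,0,0,0],
  ],
)

```text
time_s: 3.2
position: [0.5336, 0.0099, 0.1004]
tool_rot: [[-0.972, 0.236, 0.002], [0.236, 0.972, -0.0], [-0.002, 0.0, -1.0]]
ft_force: [-0.1, 0.6, -0.2]
grip_width: -0.0001
gripper_force: 0.0
```

Run:
```python
from h import *
im,s=grab('wrist')
c=im['frame'][110:290,180:330,::-1]
cv2.imwrite('pics/w2.png',cv2.resize(c,(500,600),interpolation=cv2.INTER_CUBIC))
print(s['position'],s['ft_force'])
```

```text
[0.53357021 0.0099416  0.10036924] [-0.08171565  0.56637557 -0.17152845]
```

View pics/w2.png

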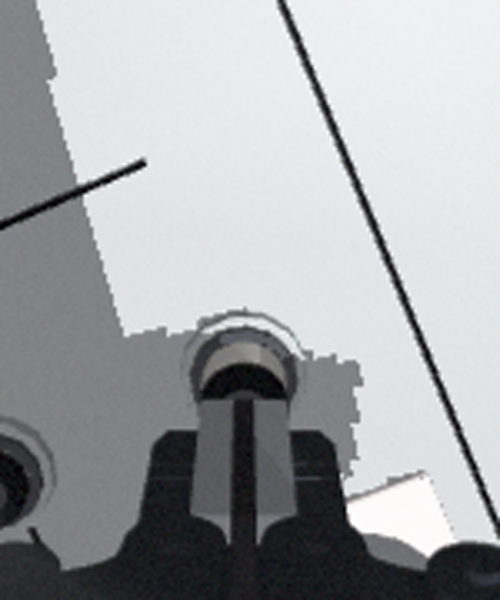

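The tip is centred on the cap in the picture (both at column 243) and clear of the others. Pressing down, watching the force.

Request:
apply_moves(
  series=[
    [1,0,6,0,0,0,0],
    [0,0,6,0,0,0,0],
    [0,0,2,0,0,0,0],
    [0,0,2,0,0,0,0],
    [0,0,2,0,0,0,0],
    [0,0,1,0,0,0,0],
    [0,0,0,0,0,0,0],
  ],
)

```text
time_s: 4.12
position: [0.5324, 0.0102, 0.0802]
tool_rot: [[-0.972, 0.237, 0.001], [0.237, 0.972, -0.0], [-0.001, 0.0, -1.0]]
ft_force: [0.6, 0.3, 0.4]
grip_width: 0.0001
gripper_force: 0.0
```

At z 0.080 there is no force, though contact was expected at about 0.085, so I look before going on.

Run:
```python
from h import *
im,s=grab('wrist')
c=im['frame'][150:270,190:310,::-1]
a=cv2.resize(c,(400,400),interpolation=cv2.INTER_CUBIC)
t,_=grab('scene')
b=cv2.resize(t['frame'][150:240,200:290,::-1],(400,400),interpolation=cv2.INTER_CUBIC)
cv2.imwrite('pics/w3.png',np.hstack([a,b]))
print(s['position'],s['ft_force'],s['joint_efforts'])
# panel height near ON from the wrist map at start
i=dict(np.load('top.npz'))
for u,v in((390,330),(450,335),(500,330),(350,325)): print(world(i,u*.64,v*.64).round(4))
```

```text
[0.53238699 0.01016656 0.08023392] [0.57245887 0.25590541 0.4464263 ] [ 3.72261065e-02 -4.62522197e+01 -1.74047488e+01 -1.19873430e-02
  9.59548540e-02  1.31281722e-04]
[0.4848 0.0482 0.0626]
[ 0.4754 -0.0565  0.0671]
[ 0.4843 -0.1445  0.0645]
[0.4936 0.1183 0.0631]
```

View pics/w3.png

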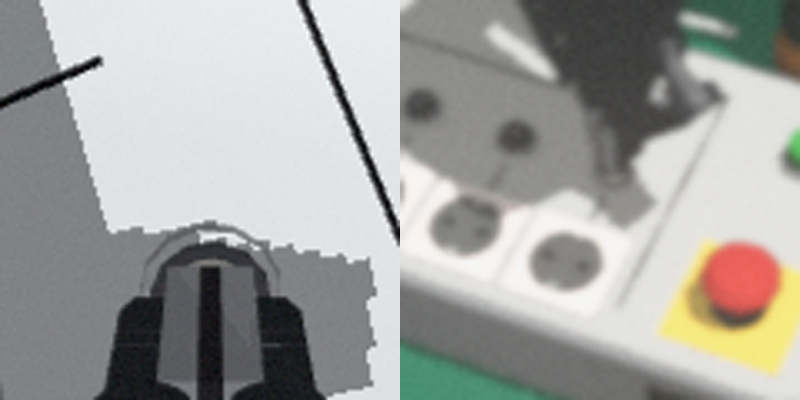

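The wrist view shows only a thin sliver of the white band left at (210,262), so the button is going in under the tip. I continue gently.

Request:
apply_moves(
  series=[
    [0,0,1,0,0,0,0],
    [0,0,1,0,0,0,0],
    [0,0,1,0,0,0,0],
  ],
)

```text
time_s: 4.6
position: [0.5325, 0.0101, 0.0775]
tool_rot: [[-0.972, 0.237, 0.001], [0.237, 0.972, -0.0], [-0.001, 0.0, -1.0]]
ft_force: [0.6, -0.3, 3.9]
grip_width: 0.0001
gripper_force: 1.9
```

Request:
apply_moves(
  series=[
    [0,0,1,0,0,0,0],
    [0,0,0.5,0,0,0,0],
  ],
)

```text
time_s: 4.85
position: [0.5325, 0.0101, 0.0759]
tool_rot: [[-0.972, 0.237, 0.001], [0.237, 0.972, -0.0], [-0.001, 0.0, -1.0]]
ft_force: [1.3, -0.5, 3.6]
grip_width: -0.0001
gripper_force: 1.9
```

The push is a steady 4 N, as specified. I continue to the hard stop.

Request:
apply_moves(
  series=[
    [0,0,0.6,0,0,0,0],
    [0,0,0.4,0,0,0,0],
  ],
)

```text
time_s: 5.1
position: [0.5325, 0.0101, 0.0755]
tool_rot: [[-0.972, 0.237, 0.001], [0.237, 0.972, -0.0], [-0.001, 0.0, -1.0]]
ft_force: [0.1, 0.8, 12.0]
grip_width: 0.0
gripper_force: 6.0
```

Request:
apply_moves(
  series=[
    [0,0,0.4,0,0,0,0],
    [0,0,0,0,0,0,0],
  ],
)

```text
time_s: 5.35
position: [0.5325, 0.0101, 0.0754]
tool_rot: [[-0.972, 0.237, 0.002], [0.237, 0.972, -0.0], [-0.002, -0.0, -1.0]]
ft_force: [-0.4, 1.0, 12.5]
grip_width: 0.0004
gripper_force: 6.4
```

It is against the hard stop at z 0.0754 with 12 N. I hold briefly, lift, and go over the ON button.

Request:
apply_moves(
  series=[
    [0,0,0,0,0,0,0],
    [0,0,0,0,0,0,0],
    [0,0,-20,0,0,0,0],
    [0,0,-25,0,0,0,0],
    [20,15.4,0,0,0,0,0],
    [20,15.4,0,0,0,0,0],
    [20,15.4,0,0,0,0,0],
    [19.3,15.2,0,0,0,0,0],
    [0,0,15,0,0,0,0],
    [0,0,10,0,0,0,0],
    [0,0,0,0,0,0,0],
    [0,0,0,0,0,0,0],
  ],
)

```text
time_s: 6.85
position: [0.4698, 0.0885, 0.0946]
tool_rot: [[-0.972, 0.237, 0.0], [0.237, 0.972, -0.0], [-0.0, 0.0, -1.0]]
ft_force: [0.1, 0.1, 0.2]
grip_width: -0.0002
gripper_force: 0.0
```

Run:
```python
from h import *
im,s=grab('wrist')
a=cv2.resize(im['frame'][130:290,150:350,::-1],(500,400),interpolation=cv2.INTER_CUBIC)
t,_=grab('scene')
b=cv2.resize(t['frame'][150:250,220:295,::-1],(300,400),interpolation=cv2.INTER_CUBIC)
cv2.imwrite('pics/w4.png',np.hstack([a,b]))
print(s['position'],s['ft_force'])
```

```text
[0.46979263 0.08852093 0.09460584] [0.05460288 0.09275436 0.18799332]
```

View pics/w4.png

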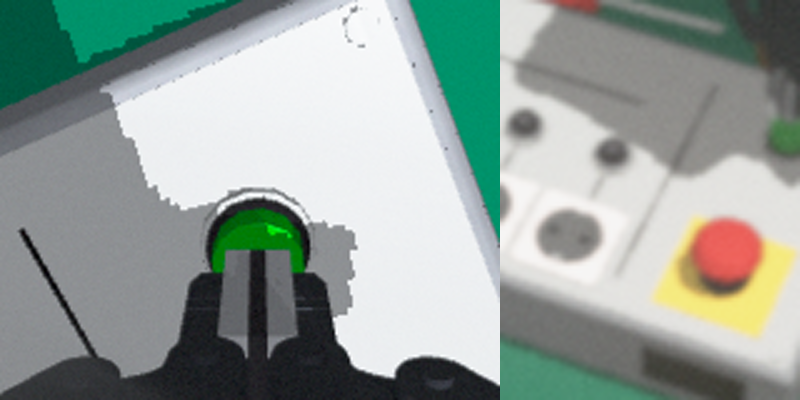

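The breaker cap at (612,155) now sits flush like its neighbour with no white band, and the tip is centred on the green button (column 258). Pressing ON.

Request:
apply_moves(
  series=[
    [0,0,6,0,0,0,0],
    [0,0,5,0,0,0,0],
    [0,0,2,0,0,0,0],
    [0,0,2,0,0,0,0],
    [0,0,1.5,0,0,0,0],
    [0,0,1,0,0,0,0],
    [0,0,0,0,0,0,0],
  ],
)

```text
time_s: 7.82
position: [0.4695, 0.0886, 0.077]
tool_rot: [[-0.972, 0.236, -0.0], [0.236, 0.972, -0.0], [0.0, -0.0, -1.0]]
ft_force: [-1.5, -0.8, 4.4]
grip_width: -0.0002
gripper_force: 2.0
```

Request:
apply_moves(
  series=[
    [0,0,1,0,0,0,0],
    [0,0,0.5,0,0,0,0],
    [0,0,0,0,0,0,0],
  ],
)

```text
time_s: 8.2
position: [0.4695, 0.0886, 0.0755]
tool_rot: [[-0.972, 0.236, -0.0], [0.236, 0.972, -0.0], [0.0, -0.0, -1.0]]
ft_force: [-1.9, -0.7, 5.7]
grip_width: 0.0002
gripper_force: 3.1
```

Request:
apply_moves(
  series=[
    [0,0,0.6,0,0,0,0],
    [0,0,0.3,0,0,0,0],
    [0,0,0,0,0,0,0],
  ],
)

```text
time_s: 8.57
position: [0.4696, 0.0886, 0.0754]
tool_rot: [[-0.972, 0.236, 0.001], [0.236, 0.972, -0.0], [-0.001, -0.0, -1.0]]
ft_force: [-5.3, -1.4, 15.0]
grip_width: -0.0001
gripper_force: 7.8
```

The ON button is on its hard stop (15 N at z 0.0754). Withdrawing.

Request:
apply_moves(
  series=[
    [0,0,0,0,0,0,0],
    [0,0,-10,0,0,0,0],
    [0,0,-30,0,0,0,0],
    [0,0,-40,0,0,0,0],
    [0,0,-40,0,0,0,0],
    [0,0,-30,0,0,0,0],
    [0,0,0,0,0,0,0],
    [0,0,0,0,0,0,0],
  ],
)

```text
time_s: 9.57
position: [0.4693, 0.0886, 0.2236]
tool_rot: [[-0.972, 0.237, -0.001], [0.237, 0.972, 0.0], [0.001, -0.0, -1.0]]
ft_force: [-1.0, -0.4, 0.7]
grip_width: 0.0
gripper_force: 0.0
```

Run:
```python
from h import *
im,s=grab('wrist')
cv2.imwrite('pics/w5.png',cv2.resize(im['frame'][...,::-1],(800,600),interpolation=cv2.INTER_CUBIC))
print(s['position'],s['ft_force'])
```

```text
[0.46928026 0.08862808 0.22360617] [-0.98952402 -0.39916     0.67360418]
```

View pics/w5.png

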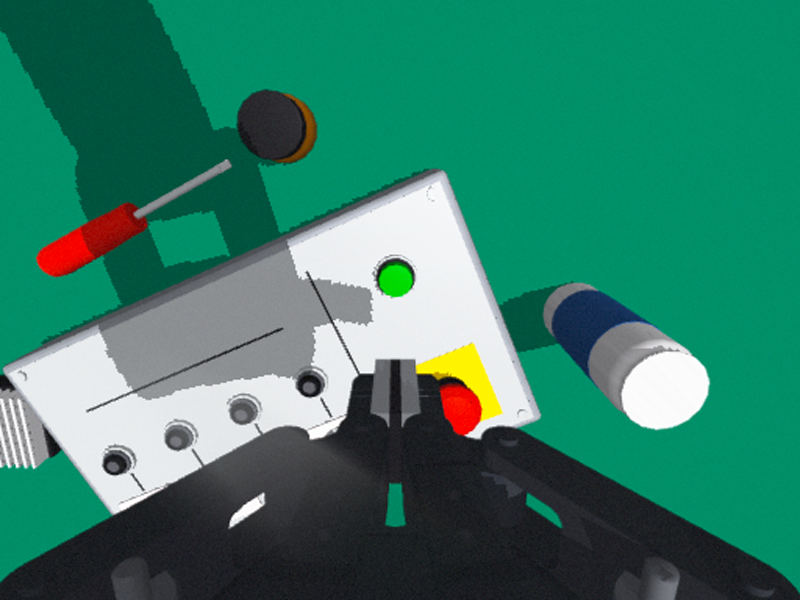

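All four breakers are in (the tripped one, at (311,383), shows no band). ON at (396,278) is out again, nothing loose has moved, and the arm is clear.

```bash
python3 -c "
from rig import env
print(env.close_job())"
```

```text
the job is handed in; nothing more can be done
None
```

The job is handed in at about 9.6 s of the 42 s allowed, with no verdict returned: the tripped breaker was pressed home to its hard stop (about 12 N), the ON button was pressed to its stop (about 15 N) and released, and the arm withdrew clear with nothing else touched that I could see.

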